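# Find the rattling tin

## Robot

A 6-joint arm with a two-finger parallel gripper is mounted at the origin on the work surface. World frame = base frame: x ahead of the robot, y to its left, z up, the work surface at z = 0. Lengths are in mm, angles in rad, forces in N, time in s.
With the tool pointing down it reaches from about 250 to 725 mm from the base axis. Payload 4 kg.
Tool frame: the origin (TCP) lies midway between the tips of the shut fingers; the grasp point (between the pads) lies 19 mm behind it (arm.grip_depth is the distance from the TCP to the grasp point, in mm); z points along the fingers, y is the line along which they close (so a half turn about z gives the same grasp; the last joint's range is limited). The gripper opens to 85 mm and grips with 20 to 120 N. Pads are 22 mm wide; open, the fingers measure 114 mm over their backs; the gripper's body (76 mm by 85 mm) begins 54 mm behind the grasp point. The pads swing forward as they close: fully open they stand 13 mm farther back than shut.
Start: joints at [-1.228, 0.241, 0.005, 1.335, 0, 1.571], TCP at [168.061, -470.909, 231.306] pointing down, gripper open.
Joint ranges: [-2.72, 2.72], [-1.05, 1.87], [-1.09, 1.28], [-1.99, 2.15], [-1.42, 1.44], [-3.14, 3.14]. Speed limits (rad/s): [2.79, 2.79, 3.14, 3.14, 3.14, 3.14].

## Interface

Orientations are given as a unit quaternion [w, x, y, z].
In Python, from workcell import arm gives the robot as it stands.
- The arm moves only by the tool apply_moves, never from a script. Its argument "plan" is a list of rows, each an object with "gripper": the finger opening in m, from 0 to 0.0854; "offset": the shift along the tool's x, y, z in m, a list of three; "twist": the turn, a rotation vector about the tool's x, y, z in rad, a list of three. In form: [{"gripper": gripper, "offset": [tx, ty, tz], "twist": [rx, ry, rz]}, ...]. A call has 1 to 12 rows; each row shifts and turns the commanded pose from where the row before left it, along the tool's axes as they then stand; what a row does not reach is not made up. A row lasts 1/12 s, in which the tool goes at most 41.7 mm and 7.16 degrees, less where a joint would pass 70% of its speed; a pose out of reach is approached as far as the arm can. A call with a gripper value outside its range is refused whole. The fingers move at their own pace and stop on an object; "grip_force" is the grip in N (left out, the last holds). Time passes only in rows, so rows that do not move let the fingers close. It gives the time, the measured TCP pose, the force, the opening and the grip force at its end, in the units of the state.
- arm.read_state(): the state, without advancing time (a new reading comes with each control period).
- arm.grab_frame(name): name is "scene" or "side" or "wrist"; returns (picture, depth): 480x640x3 uint8, red, green, blue; 480x640 float32, mm along the optical axis (not along the pixel's ray), 0 where there is no reading.
- arm.calibration(name): a dict with "intrinsics" (3x3 intrinsics, pixels), "R" (3x3) and "t" (3): a world point X has camera coordinates R X + t; the wrist camera has in their place "mount" (4x4, takes a point from camera to tool coordinates, whose origin is the TCP and whose axes are the flange's). Camera axes: x right, y down, z forward; pixel columns grow to the right and rows downward; lengths in mm; the calibration is good to about 2 mm. A picture is of the moment at which its call begins: read the wrist's pose just before it. calibration takes no time and is no camera call.
- arm.job_done(): hands the job in; it is judged then, once.
The state is a dict: "time_s": time; "joint_positions": joint angles; "qd": joint speeds; "tau": joint torques, N m; "tcp_pos": TCP position; "orientation": TCP orientation; "wrist_force": force on the tool from outside, world axes, zero at the start; "moment": the same for the moment, N m; "finger_gap": finger opening in mm; "grip_force": force on a finger pad.
Only numpy, scipy, OpenCV 4.12 (cv2) and the standard library are available. Lean on these libraries where they do the work, as an engineer would, in place of code of your own. Each camera call takes 0.05 s, during which the arm holds its last target. There are 200 camera calls.

## Task

Something has come loose inside one of the three sealed square tins on the joiner's bench. Lift the tins and shake them to find the one that rattles; stand each silent tin you tried upright back where it was, and leave the other things on the bench alone. Finish while still holding the rattling tin out over the middle of the cork-topped board, level and still, at least 10 cm above the bench - do not put it down or let go.

Things in the scene. Friction and masses are not known exactly. Their poses are not given: they have to be found in the camera images.
- tin_a: one of three identical sealed tins, plain tinplate with a paper seal strip, square 62 x 62 mm, 60 mm high, 0.32 to 0.41 kg full (weight does not tell which rattles). Origin: centre of its underside; z up, x and y square to its sides; grip any two opposite sides. Which tin rattles is drawn anew each time
- tin_b: one of three identical sealed tins, plain tinplate with a paper seal strip, square 62 x 62 mm, 60 mm high, 0.32 to 0.41 kg full (weight does not tell which rattles). Origin: centre of its underside; z up, x and y square to its sides; grip any two opposite sides. Which tin rattles is drawn anew each time
- tin_c: one of three identical sealed tins, plain tinplate with a paper seal strip, square 62 x 62 mm, 60 mm high, 0.32 to 0.41 kg full (weight does not tell which rattles). Origin: centre of its underside; z up, x and y square to its sides; grip any two opposite sides. Which tin rattles is drawn anew each time
- tin_a_center (a point): the middle of tin_a, 30 mm above its underside's centre. In the rattling tin a steel slug (28 mm wide, 40 mm high, 0.2 kg) stands mid-floor: jerked sideways at 3 m/s2 or tipped 20 degrees the tin's slug slides up to 14 mm each way, knocks on the wall and stays there when level. The others are packed tight, same weight; nothing moves
- tin_b_center (a point): the middle of tin_b, 30 mm above its underside's centre. In the rattling tin a steel slug (28 mm wide, 40 mm high, 0.2 kg) stands mid-floor: jerked sideways at 3 m/s2 or tipped 20 degrees the tin's slug slides up to 14 mm each way, knocks on the wall and stays there when level. The others are packed tight, same weight; nothing moves
- tin_c_center (a point): the middle of tin_c, 30 mm above its underside's centre. In the rattling tin a steel slug (28 mm wide, 40 mm high, 0.2 kg) stands mid-floor: jerked sideways at 3 m/s2 or tipped 20 degrees the tin's slug slides up to 14 mm each way, knocks on the wall and stays there when level. The others are packed tight, same weight; nothing moves
- board_top (a point): centre of the top face of the fixed square board (dark wood 160 x 160 mm with a 130 mm cork pad, top 19.5 mm above the bench) over which the rattling tin is held out
- finial_1: grey-painted turned wooden finial standing on the bench, 148 mm high, 68 mm across at most; origin under its centre; leave alone
- finial_2: grey-painted turned wooden finial standing on the bench, 148 mm high, 68 mm across at most; origin under its centre; leave alone
- finial_3: grey-painted turned wooden finial standing on the bench, 148 mm high, 68 mm across at most; origin under its centre; leave alone
- screwdriver: screwdriver lying along its x, 200 mm long, up to about 30 mm wide and high; origin at the middle of its underside; leave alone
- batten: light wood batten lying along its x, 170 x 22 x 18 mm; origin under its centre; leave alone
- offcut: wood offcut 90 x 60 x 22 mm; origin under its centre; leave alone

How it is judged (in metres and radians):
On the way:
1. the tin with the loose slug is shaken in the air, hard enough that the slug shifts 8 mm or more off the middle (((height (world z) of tin_a above 0.03 m and distance between slug and tin_a_center below 0.05 m and (x of slug in the frame of tin_a above 0.008 m or x of slug in the frame of tin_a below -0.008 m or y of slug in the frame of tin_a above 0.008 m or y of slug in the frame of tin_a below -0.008 m)) or (height (world z) of tin_b above 0.03 m and distance between slug and tin_b_center below 0.05 m and (x of slug in the frame of tin_b above 0.008 m or x of slug in the frame of tin_b below -0.008 m or y of slug in the frame of tin_b above 0.008 m or y of slug in the frame of tin_b below -0.008 m)) or (height (world z) of tin_c above 0.03 m and distance between slug and tin_c_center below 0.05 m and (x of slug in the frame of tin_c above 0.008 m or x of slug in the frame of tin_c below -0.008 m or y of slug in the frame of tin_c above 0.008 m or y of slug in the frame of tin_c below -0.008 m)))), for 0.02 s.
At the end, for the whole second after the job is handed in: The tin with the loose slug is gripped, underside over 100 mm above the bench, within 15 deg of level, centre within 50 mm sideways of the board's centre, slower than 40 mm/s; the silent tins stand upright on the bench within 60 mm of where they started, released, at rest (((distance between slug and tin_a_center below 0.045 m and height (world z) of tin_a above 0.1 m and angle between tin_a's own z axis and vertical below 0.26 rad and horizontal distance between tin_a_center and board_top below 0.05 m and contact force between tin_a and the fingers above 1 N and linear speed of tin_a below 0.04 m/s and distance of each of tin_b, tin_c from where it was at the start of the episode below 0.06 m and angle between each of tin_b, tin_c's own z axis and vertical below 0.1 rad and height (world z) of each of tin_b, tin_c below 0.008 m and contact force between each of tin_b, tin_c and the fingers below 0.2 N and linear speed of each of tin_b, tin_c below 0.03 m/s) or (distance between slug and tin_b_center below 0.045 m and height (world z) of tin_b above 0.1 m and angle between tin_b's own z axis and vertical below 0.26 rad and horizontal distance between tin_b_center and board_top below 0.05 m and contact force between tin_b and the fingers above 1 N and linear speed of tin_b below 0.04 m/s and distance of each of tin_a, tin_c from where it was at the start of the episode below 0.06 m and angle between each of tin_a, tin_c's own z axis and vertical below 0.1 rad and height (world z) of each of tin_a, tin_c below 0.008 m and contact force between each of tin_a, tin_c and the fingers below 0.2 N and linear speed of each of tin_a, tin_c below 0.03 m/s) or (distance between slug and tin_c_center below 0.045 m and height (world z) of tin_c above 0.1 m and angle between tin_c's own z axis and vertical below 0.26 rad and horizontal distance between tin_c_center and board_top below 0.05 m and contact force between tin_c and the fingers above 1 N and linear speed of tin_c below 0.04 m/s and distance of each of tin_a, tin_b from where it was at the start of the episode below 0.06 m and angle between each of tin_a, tin_b's own z axis and vertical below 0.1 rad and height (world z) of each of tin_a, tin_b below 0.008 m and contact force between each of tin_a, tin_b and the fingers below 0.2 N and linear speed of each of tin_a, tin_b below 0.03 m/s))); the arm keeps its last pose, push and grip.
It fails at once if a bystander is knocked over or pushed more than 40 mm (distance of any of finial_1, finial_2, finial_3, screwdriver, batten, offcut from where it was at the start of the episode above 0.04 m or angle between any of finial_1, finial_2, finial_3's own z axis and vertical above 0.5 rad).
It also fails if it takes over 72 s, if anything falls off the work surface, if the arm or the gripper's body presses on something with over 40 N, if the wrist force passes 120 N, or if a joint passes its speed limit or range.

## Working session

There is one attempt and no reset: what is moved stays moved. The work goes in short steps, Python scripts to look and compute and a tool call to move; the robot and the scene stay as the last step left them, time stands still between calls to the robot, and variables do not carry over. Pictures are saved under pics/ and viewed, at most 10 in all, crops included, and the job is handed in when it is done.

Besides the shell and the picture viewer there is one more tool, called after ">>>" by a JSON object that holds its "fn" and its "kwargs". apply_moves: Moves the arm, as the interface text tells. Its arguments: {"type":"object","properties":{"plan":{"type":"array"},"grip_force":{"type":"number"}},"required":["plan"]}

```bash
mkdir -p pics
python3 - <<'E'
from workcell import arm
import cv2, numpy as np
s=arm.read_state(); print(s)
a,d=arm.grab_frame("scene"); b,e=arm.grab_frame("side")
np.savez("f.npz",a=a,d=d,b=b,e=e)
cv2.imwrite("pics/scene.png",a[:,:,::-1]); cv2.imwrite("pics/side.png",b[:,:,::-1])
for n in("scene","side"): print(arm.calibration(n))
E
```

```text
{'time_s': 0.0, 'joint_positions': array([-1.22801310e+00,  2.41417752e-01,  3.71349943e-03,  1.33520240e+00,
       -1.74724149e-05,  1.57077753e+00]), 'qd': array([-2.83871922e-04, -3.99352302e-04, -6.78198031e-04,  1.96871200e-04,
        1.26230882e-03,  7.63375174e-05]), 'tau': array([-1.79623541e-03, -3.72317898e+01,  2.52409297e+01,  1.71351002e-02,
       -1.47841424e-04, -2.95154386e-06]), 'tcp_pos': array([ 167.83517745, -470.31164822,  230.40648601]), 'orientation': array([-1.03821379e-03,  9.85346223e-01,  1.70562914e-01, -1.88560243e-04]), 'wrist_force': array([ 0.42617324, -0.19623044, -0.56537165]), 'moment': array([ 0.0251526 , -0.01211354,  0.02600248]), 'grip_force': 0.0, 'finger_gap': 85.36151324777425}
{'intrinsics': array([[477.85932559,   0.        , 322.91658369],
       [  0.        , 477.85932559, 242.35890812],
       [  0.        ,   0.        ,   1.        ]]), 'R': array([[ 0.3640497 ,  0.9312526 ,  0.01537592],
       [ 0.64146687, -0.23872776, -0.72906056],
       [-0.67526889,  0.27527742, -0.68427646]]), 't': array([-208.17065944, -272.992287  , 1458.09148652])}
{'intrinsics': array([[529.47568008,   0.        , 320.94966971],
       [  0.        , 529.47568008, 230.04717795],
       [  0.        ,   0.        ,   1.        ]]), 'R': array([[ 0.98205882, -0.18851799,  0.00463109],
       [-0.12316029, -0.65979695, -0.74128235],
       [ 0.14280063,  0.7274125 , -0.67117734]]), 't': array([-497.15175008,  121.96651545, 1391.98435563])}
```

View pics/scene.png

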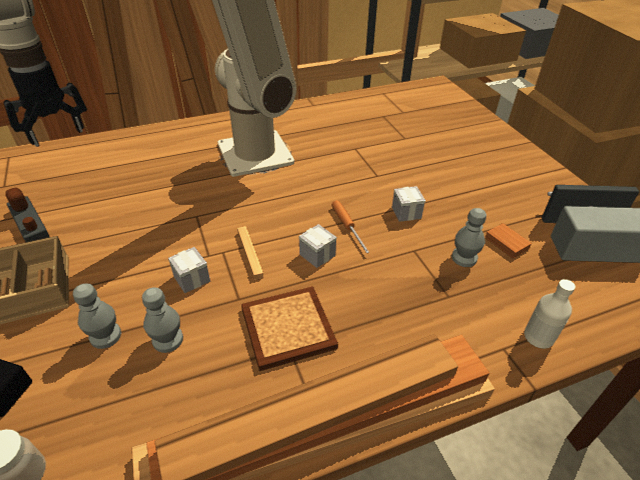

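View pics/side.png

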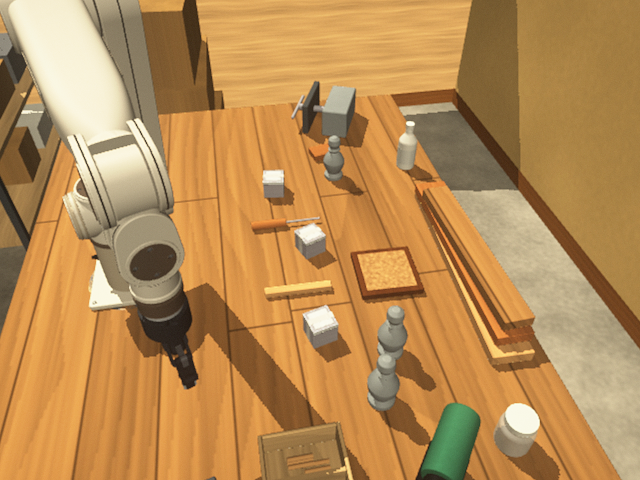

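The scene view shows tins at about (189,269), (318,245) and (408,203), the board at (290,325), and finials at (98,318), (163,322) and (468,240). The batten is at (250,250) and the screwdriver at (348,225). In the side view the tins are at (320,327), (310,240) and (273,183).

```bash
cat > h.py <<'E'
import numpy as np, cv2
from workcell import arm
def pts(d,name,box):
    c=arm.calibration(name);K=c["intrinsics"]
    u0,v0,u1,v1=box; v,u=np.mgrid[v0:v1,u0:u1]; z=d[v0:v1,u0:u1]; ok=z>0
    u,v,z=u[ok],v[ok],z[ok]
    P=np.stack([(u-K[0,2])/K[0,0]*z,(v-K[1,2])/K[1,1]*z,z],1)
    return (P-c["t"])@c["R"]
E
python3 - <<'E'
from h import *
f=np.load("f.npz")
def rep(n,P,lo,hi):
    Q=P[(P[:,2]>lo)&(P[:,2]<hi)]
    if len(Q)<10: print(n,len(Q));return
    print(n,len(Q),cv2.minAreaRect(Q[:,:2].astype(np.float32)),"med z",np.median(Q[:,2]).round(1), Q[:,:2].mean(0).round())
S={"t1":(165,240,215,295),"t2":(295,220,340,270),"t3":(388,180,430,225)}
D={"t1":(298,300,345,352),"t2":(290,220,332,262),"t3":(258,165,290,200)}
for k in S:
    rep(k+" scene",pts(f["d"],"scene",S[k]),52,70); rep(k+" side",pts(f["e"],"side",D[k]),52,70)
rep("board",pts(f["d"],"scene",(235,280,345,375)),12,30); rep("board side",pts(f["e"],"side",(345,240,430,305)),12,30)
for k,b in {"f1":(75,280,122,350),"f2":(142,285,186,352),"f3":(450,205,488,268)}.items(): rep(k,pts(f["d"],"scene",b),15,160)
rep("batten",pts(f["d"],"scene",(232,222,268,280)),9,30)
rep("sd",pts(f["d"],"scene",(328,195,372,260)),9,40)
rep("offcut",pts(f["d"],"scene",(487,220,535,260)),12,40)
E
```

```text
t1 scene 680 ((451.7958679199219, -272.4443359375), (67.84391784667969, 63.197601318359375), 13.826297760009766) med z 59.3 [ 456. -272.]
t1 side 629 ((450.36968994140625, -273.79254150390625), (64.97212219238281, 66.03441619873047), 15.461048126220703) med z 57.6 [ 450. -276.]
t2 scene 573 ((478.9612121582031, 19.817790985107422), (65.46342468261719, 65.80033111572266), 22.099699020385742) med z 59.4 [482.  19.]
t2 side 383 ((478.2271728515625, 18.826019287109375), (66.08397674560547, 68.00763702392578), 19.260663986206055) med z 57.3 [477.  17.]
t3 scene 439 ((411.9391784667969, 296.29595947265625), (63.014549255371094, 72.22523498535156), 81.62120056152344) med z 59.2 [416. 294.]
t3 side 260 ((409.7179870605469, 295.0691833496094), (72.11949157714844, 61.10453414916992), 82.30899047851562) med z 57.2 [410. 291.]
board 5115 ((658.7046508789062, -112.02307891845703), (161.25987243652344, 162.7333526611328), 87.29644775390625) med z 18.2 [ 666. -115.]
board side 2609 ((656.9151000976562, -116.09146881103516), (165.2405242919922, 161.23582458496094), 88.00619506835938) med z 16.0 [ 656. -120.]
f1 1652 ((557.2275390625, -458.5364074707031), (50.90061569213867, 65.57433319091797), 15.840713500976562) med z 82.0 [ 563. -457.]
f2 1611 ((564.6561889648438, -316.8974304199219), (63.93716812133789, 162.4358673095703), 54.79814147949219) med z 82.3 [ 615. -344.]
f3 1165 ((610.06884765625, 375.8624572753906), (61.860477447509766, 132.5314483642578), 9.723509788513184) med z 81.2 [623. 333.]
batten 505 ((421.4147644042969, -129.23013305664062), (22.441272735595703, 172.31021118164062), 88.52986907958984) med z 16.7 [ 429. -130.]
sd 440 ((433.818359375, 122.14668273925781), (94.73588562011719, 203.49826049804688), 65.68147277832031) med z 20.4 [419. 113.]
offcut 721 ((604.772216796875, 471.76708984375), (93.49560546875, 65.67984008789062), 12.485130310058594) med z 21.0 [609. 468.]
```

>>> {"fn": "apply_moves", "kwargs": {"plan": [{"gripper": 0.085, "offset": [0, 0, 0], "twist": [0, 0, 0.09]}, {"gripper": 0.085, "offset": [0.0294, -0.0109, 0.0101], "twist": [0, 0, 0]}, {"gripper": 0.085, "offset": [0.0294, -0.0109, 0.0101], "twist": [0, 0, 0]}, {"gripper": 0.085, "offset": [0.0294, -0.0109, 0.0101], "twist": [0, 0, 0]}, {"gripper": 0.085, "offset": [0.0294, -0.0109, 0.0101], "twist": [0, 0, 0]}, {"gripper": 0.085, "offset": [0.0294, -0.0109, 0.0101], "twist": [0, 0, 0]}, {"gripper": 0.085, "offset": [0.0294, -0.0109, 0.0101], "twist": [0, 0, 0]}, {"gripper": 0.085, "offset": [0.0294, -0.0109, 0.0101], "twist": [0, 0, 0]}, {"gripper": 0.085, "offset": [0.0294, -0.0109, 0.0101], "twist": [0, 0, 0]}, {"gripper": 0.085, "offset": [0.0294, -0.0109, 0.0101], "twist": [0, 0, 0]}, {"gripper": 0.085, "offset": [0.0294, -0.0109, 0.0101], "twist": [0, 0, 0]}, {"gripper": 0.085, "offset": [0.0294, -0.0109, 0.0101], "twist": [0, 0, 0]}], "grip_force": 80}}

```text
time_s: 1.1
tcp_pos: [452.0, -272.6, 119.3]
orientation: [-0.0, 0.992, 0.126, -0.0]
wrist_force: [-0.1, -0.3, -0.3]
finger_gap: 85.1
grip_force: 0.0
```

```bash
cat >> h.py <<'E'
from scipy.spatial.transform import Rotation as Ro
def look(name,c0,rad=60):
    """wrist picture: tin top points -> centre, yaw, and offset in tool axes"""
    s=arm.read_state(); R=Ro.from_quat(np.roll(s["orientation"],-1)).as_matrix(); p=s["tcp_pos"]
    im,d=arm.grab_frame("wrist"); c=arm.calibration("wrist"); K=c["intrinsics"]; M=np.array(c["mount"])
    cv2.imwrite(f"pics/{name}.png",im[:,:,::-1])
    v,u=np.nonzero(d>0); z=d[v,u]
    P=np.stack([(u-K[0,2])/K[0,0]*z,(v-K[1,2])/K[1,1]*z,z],1)
    W=(P@M[:3,:3].T+M[:3,3])@R.T+p
    Q=W[(abs(W[:,2]-60)<8)&(np.hypot(*(W[:,:2]-c0).T)<rad)]
    r=cv2.minAreaRect(Q[:,:2].astype(np.float32)) if len(Q)>20 else None
    print("tcp",p.round(1),"yaw",np.arctan2(R[1,0],R[0,0]).round(4),"tilt",np.degrees(np.arccos(-R[2,2])).round(2),"t",s["time_s"])
    print("top",len(Q),np.median(Q[:,2]) if len(Q) else 0,r)
    if r: 
        y=np.radians(r[2]); print("yaw rad mod90",y, "offset tool",(R.T@(np.array([*r[0],12])-p)).round(1))
E
python3 -c "
from h import *
look('w1',np.array([451,-273]))"
```

```text
tcp [ 452.  -272.6  119.3] yaw 0.2529 tilt 0.05 t 1.1
top 9162 61.03611032859624 ((449.6405029296875, -271.23785400390625), (63.9223518371582, 63.345375061035156), 14.557461738586426)
yaw rad mod90 0.2540756380714312 offset tool [ -1.8  -1.9 107.3]
```

>>> {"fn": "apply_moves", "kwargs": {"plan": [{"gripper": 0.085, "offset": [-0.002, -0.002, 0.02], "twist": [0, 0, 0]}, {"gripper": 0.085, "offset": [0, 0, 0.025], "twist": [0, 0, 0]}, {"gripper": 0.085, "offset": [0, 0, 0.025], "twist": [0, 0, 0]}, {"gripper": 0.085, "offset": [0, 0, 0.022], "twist": [0, 0, 0]}, {"gripper": 0.085, "offset": [0, 0, 0.015], "twist": [0, 0, 0]}, {"gripper": 0.05, "offset": [0, 0, 0], "twist": [0, 0, 0]}, {"gripper": 0.05, "offset": [0, 0, 0], "twist": [0, 0, 0]}, {"gripper": 0.05, "offset": [0, 0, 0], "twist": [0, 0, 0]}, {"gripper": 0.05, "offset": [0, 0, 0], "twist": [0, 0, 0]}, {"gripper": 0.05, "offset": [0, 0, 0], "twist": [0, 0, 0]}, {"gripper": 0.05, "offset": [0, 0, 0], "twist": [0, 0, 0]}, {"gripper": 0.05, "offset": [0, 0, 0], "twist": [0, 0, 0]}]}}

```text
time_s: 2.15
tcp_pos: [448.9, -272.6, 13.6]
orientation: [0.0, 0.992, 0.126, 0.0]
wrist_force: [0.8, -0.5, -3.5]
finger_gap: 61.0
grip_force: 87.4
```

>>> {"fn": "apply_moves", "kwargs": {"plan": [{"gripper": 0.05, "offset": [0, 0, -0.01], "twist": [0, 0, 0]}, {"gripper": 0.05, "offset": [0, 0, -0.02], "twist": [0, 0, 0]}, {"gripper": 0.05, "offset": [0, 0, -0.025], "twist": [0, 0, 0]}, {"gripper": 0.05, "offset": [0, 0, -0.025], "twist": [0, 0, 0]}, {"gripper": 0.05, "offset": [0, 0, -0.025], "twist": [0, 0, 0]}, {"gripper": 0.05, "offset": [0, 0, -0.02], "twist": [0, 0, 0]}, {"gripper": 0.05, "offset": [0, 0, -0.01], "twist": [0, 0, 0]}, {"gripper": 0.05, "offset": [0, 0, 0], "twist": [0, 0, 0]}, {"gripper": 0.05, "offset": [0, 0, 0], "twist": [0, 0, 0]}]}}

```text
time_s: 2.9
tcp_pos: [448.8, -272.5, 148.4]
orientation: [0.0, 0.992, 0.126, 0.0]
wrist_force: [0.3, 0.1, -4.2]
finger_gap: 61.0
grip_force: 87.7
```

```bash
cat >> h.py <<'E'
def mom(tag):
    """mean force and moment in tool axes over several readings"""
    F=[];T=[]
    for _ in range(3):
        s=arm.read_state(); R=Ro.from_quat(np.roll(s["orientation"],-1)).as_matrix()
        F.append(R.T@s["wrist_force"]);T.append(R.T@s["moment"]); arm.grab_frame("wrist")
    s=arm.read_state()
    print(tag,"F",np.mean(F,0).round(2),"M",np.mean(T,0).round(4),"sd",np.std(T,0).round(4),"gap",s["finger_gap"],"grip",s["grip_force"],"t",s["time_s"],"tcp",s["tcp_pos"].round(1),"tilt",np.degrees(np.arccos(-R[2,2])).round(2))
E
python3 -c "
from h import *
mom('level0')"
```

```text
level0 F [-0.01 -0.03  3.73] M [ 0.0183 -0.0319  0.0164] sd [0.0175 0.0167 0.0263] gap 60.93875235679169 grip 87.74208426475525 t 3.05 tcp [ 447.6 -271.8  146.4] tilt 0.18
```

>>> {"fn": "apply_moves", "kwargs": {"plan": [{"gripper": 0.05, "offset": [0, 0, 0], "twist": [0.11, 0, 0]}, {"gripper": 0.05, "offset": [0, 0, 0], "twist": [0.11, 0, 0]}, {"gripper": 0.05, "offset": [0, 0, 0], "twist": [0.11, 0, 0]}, {"gripper": 0.05, "offset": [0, 0, 0], "twist": [0.11, 0, 0]}, {"gripper": 0.05, "offset": [0, 0, 0], "twist": [0.11, 0, 0]}, {"gripper": 0.05, "offset": [0, 0, 0], "twist": [0, 0, 0]}, {"gripper": 0.05, "offset": [0, 0, 0], "twist": [0, 0, 0]}, {"gripper": 0.05, "offset": [0, 0, 0], "twist": [-0.11, 0, 0]}, {"gripper": 0.05, "offset": [0, 0, 0], "twist": [-0.11, 0, 0]}, {"gripper": 0.05, "offset": [0, 0, 0], "twist": [-0.11, 0, 0]}, {"gripper": 0.05, "offset": [0, 0, 0], "twist": [-0.11, 0, 0]}, {"gripper": 0.05, "offset": [0, 0, 0], "twist": [-0.11, 0, 0]}]}}

```text
time_s: 4.05
tcp_pos: [449.1, -271.8, 151.0]
orientation: [0.005, 0.992, 0.126, 0.003]
wrist_force: [0.3, 0.7, -4.8]
finger_gap: 60.9
grip_force: 93.4
```

```bash
sed -i 's/range(3)/range(7)/' h.py; python3 -c "
from h import *
arm.grab_frame('wrist');arm.grab_frame('wrist');mom('after +')"
```

```text
after + F [-0.14 -0.13  3.74] M [-0.0048 -0.026  -0.0091] sd [0.0579 0.0317 0.034 ] gap 61.219784840278265 grip 93.44281554222107 t 4.5 tcp [ 449.4 -273.6  148.3] tilt 0.07
```

>>> {"fn": "apply_moves", "kwargs": {"plan": [{"gripper": 0.05, "offset": [0, 0, 0], "twist": [-0.11, 0, 0]}, {"gripper": 0.05, "offset": [0, 0, 0], "twist": [-0.11, 0, 0]}, {"gripper": 0.05, "offset": [0, 0, 0], "twist": [-0.11, 0, 0]}, {"gripper": 0.05, "offset": [0, 0, 0], "twist": [-0.11, 0, 0]}, {"gripper": 0.05, "offset": [0, 0, 0], "twist": [-0.11, 0, 0]}, {"gripper": 0.05, "offset": [0, 0, 0], "twist": [0, 0, 0]}, {"gripper": 0.05, "offset": [0, 0, 0], "twist": [0, 0, 0]}, {"gripper": 0.05, "offset": [0, 0, 0], "twist": [0.11, 0, 0]}, {"gripper": 0.05, "offset": [0, 0, 0], "twist": [0.11, 0, 0]}, {"gripper": 0.05, "offset": [0, 0, 0], "twist": [0.11, 0, 0]}, {"gripper": 0.05, "offset": [0, 0, 0], "twist": [0.11, 0, 0]}, {"gripper": 0.05, "offset": [0, 0, 0], "twist": [0.11, 0, 0]}]}}

```text
time_s: 5.5
tcp_pos: [450.8, -275.2, 150.8]
orientation: [-0.002, 0.992, 0.125, 0.002]
wrist_force: [-2.7, -3.5, -2.6]
finger_gap: 61.0
grip_force: 100.3
```

```bash
python3 -c "
from h import *
arm.grab_frame('wrist');arm.grab_frame('wrist');mom('after -')"
```

```text
after - F [ 0.76 -0.4   3.4 ] M [-0.1353  0.2075 -0.0052] sd [0.2405 0.4885 0.1123] gap 60.84690280046991 grip 102.66619563102722 t 5.95 tcp [ 448.6 -271.6  148.5] tilt 0.02
```

```bash
python3 -c "
from h import *
mom('after - 2');mom('after - 3')"
```

```text
after - 2 F [-2.25 -0.14  3.54] M [ 0.1513 -0.7724  0.0249] sd [0.2242 0.688  0.0979] gap 60.992240231843255 grip 101.14302635192871 t 6.3 tcp [ 448.8 -272.2  148.4] tilt 0.03
after - 3 F [-0.33 -0.12  2.82] M [ 0.0841 -0.1157 -0.0503] sd [0.192  0.2485 0.0738] gap 61.1521867213839 grip 103.61676335334778 t 6.65 tcp [ 448.8 -272.5  148.2] tilt 0.0
```

```bash
python3 -c "
from h import *
for i in range(12):
    s=arm.read_state();print(s['time_s'],s['tcp_pos'].round(2),s['wrist_force'].round(2),s['moment'].round(3),round(s['grip_force'],1),abs(s['qd']).max().round(4))
    im,_=arm.grab_frame('wrist')
cv2.imwrite('pics/w2.png',im[:,:,::-1])"
```

```text
6.65 [ 448.75 -272.53  148.17] [ 0.41  0.57 -3.44] [0.005 0.129 0.043] 103.6 0.0102
6.7 [ 448.75 -272.55  148.16] [ 0.18  0.45 -4.4 ] [0.041 0.068 0.026] 103.6 0.0078
6.75 [ 448.75 -272.58  148.18] [-0.03  0.41 -3.8 ] [-0.023  0.059  0.001] 103.6 0.0038
6.8 [ 448.75 -272.53  148.19] [ 1.34  0.72 -4.06] [-0.009  0.118  0.004] 103.5 0.0054
6.85 [ 448.74 -272.52  148.16] [ 0.7   0.45 -3.52] [ 0.001  0.079 -0.027] 103.5 0.0037
6.9 [ 448.74 -272.54  148.19] [-0.47  1.15 -3.81] [-0.042  0.019  0.03 ] 103.5 0.0031
6.95 [ 448.74 -272.5   148.2 ] [-0.08 -0.44 -3.95] [-0.004  0.052 -0.028] 103.6 0.0032
7.0 [ 448.76 -272.52  148.19] [ 0.52  0.53 -4.51] [-0.035  0.055 -0.063] 103.5 0.0047
7.05 [ 448.76 -272.49  148.2 ] [ 0.11 -0.43 -4.91] [-0.01  -0.023 -0.018] 103.6 0.007
7.1 [ 448.74 -272.51  148.18] [ 0.4  -0.39 -4.35] [-0.001 -0.005  0.033] 103.6 0.006
7.15 [ 448.77 -272.49  148.19] [-0.57 -0.61 -4.8 ] [-0.005 -0.016  0.017] 103.6 0.0058
7.2 [ 448.8  -272.49  148.2 ] [ 0.05 -0.83 -4.65] [-0.018 -0.033 -0.016] 103.6 0.0052
```

View pics/w2.png

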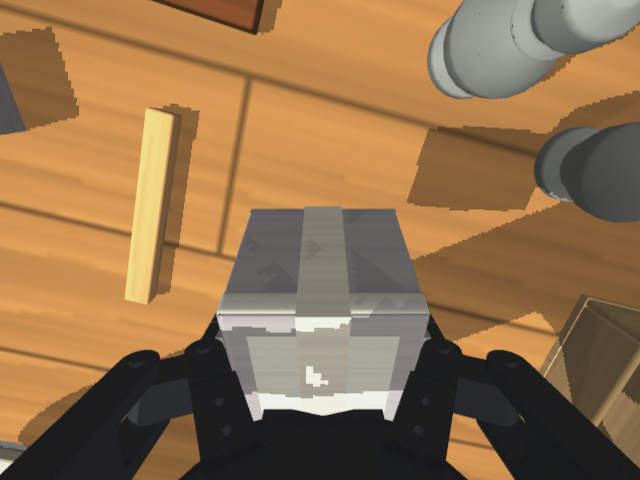

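The wrist view shows the tin held square between the pads, with its top at about (323,365). It was still settling, so I'll re-measure now that it's quiet and check that the top is level.

```bash
cat >> h.py <<'E'
def topfit():
    s=arm.read_state(); R=Ro.from_quat(np.roll(s["orientation"],-1)).as_matrix()
    im,d=arm.grab_frame("wrist"); c=arm.calibration("wrist"); K=c["intrinsics"]; M=np.array(c["mount"])
    v,u=np.mgrid[320:395,255:395]; z=d[320:395,255:395]
    P=np.stack([(u-K[0,2])/K[0,0]*z,(v-K[1,2])/K[1,1]*z,z],-1).reshape(-1,3)
    W=(P@M[:3,:3].T+M[:3,3]); W=W[abs(W[:,2]-np.median(W[:,2]))<12]
    A=np.c_[W[:,:2],np.ones(len(W))]; k=np.linalg.lstsq(A,W[:,2],rcond=None)[0]
    print("top slope tool x,y (rad)",k[:2].round(3),"z at centre",k[2].round(1),"med xy",np.median(W[:,:2],0).round(1))
E
python3 -c "
from h import *
topfit(); mom('after - settled')"
```

```text
top slope tool x,y (rad) [-0.304  0.001] z at centre -50.1 med xy [ 9.8 -0.3]
after - settled F [ 0.04 -0.06  3.92] M [-0.013   0.0208 -0.0071] sd [0.0281 0.028  0.0239] gap 60.90119735285884 grip 103.73750567436218 t 7.65 tcp [ 448.8 -272.5  148.2] tilt 0.0
```

>>> {"fn": "apply_moves", "kwargs": {"plan": [{"gripper": 0.05, "offset": [0, 0, 0], "twist": [0.04, 0, 0]}, {"gripper": 0.05, "offset": [0, 0, 0], "twist": [0.09, 0, 0]}, {"gripper": 0.05, "offset": [0, 0, 0], "twist": [0.12, 0, 0]}, {"gripper": 0.05, "offset": [0, 0, 0], "twist": [0.12, 0, 0]}, {"gripper": 0.05, "offset": [0, 0, 0], "twist": [0.09, 0, 0]}, {"gripper": 0.05, "offset": [0, 0, 0], "twist": [0.04, 0, 0]}, {"gripper": 0.05, "offset": [0, 0, 0], "twist": [0, 0, 0]}, {"gripper": 0.05, "offset": [0, 0, 0], "twist": [0, 0, 0]}]}}

```text
time_s: 8.32
tcp_pos: [448.9, -273.3, 147.0]
orientation: [-0.245, 0.961, 0.122, -0.031]
wrist_force: [0.3, 0.8, -3.9]
finger_gap: 61.1
grip_force: 103.7
```

>>> {"fn": "apply_moves", "kwargs": {"plan": [{"gripper": 0.05, "offset": [0, 0, 0], "twist": [-0.04, 0, 0]}, {"gripper": 0.05, "offset": [0, 0, 0], "twist": [-0.09, 0, 0]}, {"gripper": 0.05, "offset": [0, 0, 0], "twist": [-0.12, 0, 0]}, {"gripper": 0.05, "offset": [0, 0, 0], "twist": [-0.12, 0, 0]}, {"gripper": 0.05, "offset": [0, 0, 0], "twist": [-0.09, 0, 0]}, {"gripper": 0.05, "offset": [0, 0, 0], "twist": [-0.04, 0, 0]}, {"gripper": 0.05, "offset": [0, 0, 0], "twist": [0, 0, 0]}, {"gripper": 0.05, "offset": [0, 0, 0], "twist": [0, 0, 0]}, {"gripper": 0.05, "offset": [0, 0, 0], "twist": [0, 0, 0]}, {"gripper": 0.05, "offset": [0, 0, 0], "twist": [0, 0, 0]}, {"gripper": 0.05, "offset": [0, 0, 0], "twist": [0, 0, 0]}]}}

```text
time_s: 9.23
tcp_pos: [448.9, -273.1, 147.9]
orientation: [-0.0, 0.992, 0.126, -0.0]
wrist_force: [0.8, 0.3, -3.2]
finger_gap: 61.4
grip_force: 103.7
```

```bash
python3 -c "
from h import *
mom('after +');mom('after +');topfit()"
```

```text
after + F [0.   0.11 3.68] M [ 0.0324 -0.0528 -0.0125] sd [0.0294 0.0368 0.0205] gap 61.14185327319694 grip 103.56193542480469 t 9.5833 tcp [ 448.7 -272.7  147.9] tilt 0.04
after + F [0.03 0.26 4.27] M [-0.0137  0.0188 -0.0013] sd [0.0356 0.0345 0.0296] gap 61.13208441169119 grip 103.7232756614685 t 9.9333 tcp [ 448.8 -272.4  148.2] tilt 0.0
top slope tool x,y (rad) [-0.304  0.   ] z at centre -50.1 med xy [ 9.7 -0.3]
```

```bash
python3 -c "
from h import *
mom('a');mom('b')
a,d=arm.grab_frame('scene');b,e=arm.grab_frame('side')
cv2.imwrite('pics/c.png',np.hstack([cv2.resize(a[150:310,130:290,::-1],None,fx=2.5,fy=2.5),cv2.resize(b[240:400,230:390,::-1],None,fx=2.5,fy=2.5)]))"
```

```text
a F [-0.03 -0.08  3.25] M [ 0.018  -0.0356 -0.0089] sd [0.0331 0.0418 0.0366] gap 60.91207789992694 grip 103.73539924621582 t 10.3333 tcp [ 448.8 -272.5  148.2] tilt 0.0
b F [-0.03  0.28  3.55] M [ 0.0135 -0.061  -0.0142] sd [0.0091 0.0197 0.0177] gap 61.172796244610545 grip 103.62918376922607 t 10.6833 tcp [ 448.8 -272.5  148.2] tilt 0.0
```

View pics/c.png

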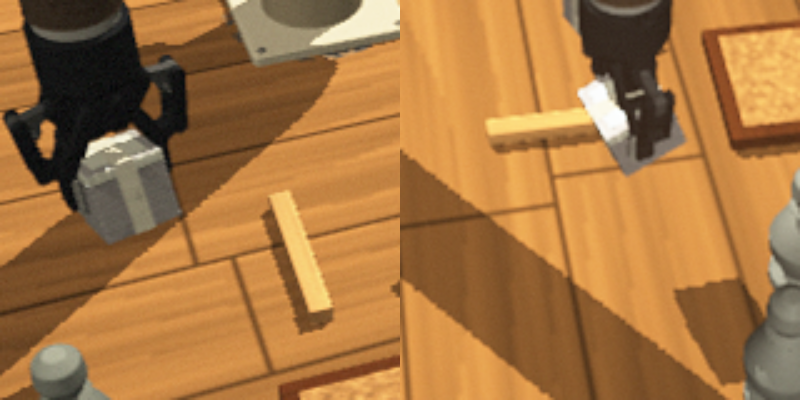

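The side crop shows the tin has pivoted nose-up about the finger axis. I'll measure that tilt from the depth profile.

```bash
cat >> h.py <<'E'
def prof(u=290,rows=range(205,415,10)):
    im,d=arm.grab_frame("wrist"); c=arm.calibration("wrist"); K=c["intrinsics"]; M=np.array(c["mount"])
    out=[]
    for v in rows:
        z=d[v,u]; P=np.array([(u-K[0,2])/K[0,0]*z,(v-K[1,2])/K[1,1]*z,z])
        out.append((v,*(M[:3,:3]@P+M[:3,3]).round(1)[[0,2]]))
    print("v,x,z tool:",out)
E
python3 -c "
from h import *
prof()"
```

```text
v,x,z tool: [(205, np.float64(12.2), np.float64(147.0)), (215, np.float64(43.5), np.float64(-5.4)), (225, np.float64(41.3), np.float64(-12.6)), (235, np.float64(39.1), np.float64(-18.8)), (245, np.float64(37.4), np.float64(-25.3)), (255, np.float64(35.3), np.float64(-30.2)), (265, np.float64(33.6), np.float64(-35.2)), (275, np.float64(32.8), np.float64(-41.5)), (285, np.float64(31.4), np.float64(-46.0)), (295, np.float64(29.9), np.float64(-49.8)), (305, np.float64(28.6), np.float64(-53.5)), (315, np.float64(26.8), np.float64(-56.2)), (325, np.float64(24.5), np.float64(-57.9)), (335, np.float64(19.6), np.float64(-55.6)), (345, np.float64(15.6), np.float64(-55.0)), (355, np.float64(10.5), np.float64(-53.1)), (365, np.float64(5.6), np.float64(-51.8)), (375, np.float64(-0.3), np.float64(-49.5)), (385, np.float64(-5.1), np.float64(-48.8)), (395, np.float64(-11.6), np.float64(-46.4)), (405, np.float64(-17.7), np.float64(-44.8))]
```

>>> {"fn": "apply_moves", "kwargs": {"plan": [{"gripper": 0.05, "offset": [0, 0, 0], "twist": [-0.04, 0, 0]}, {"gripper": 0.05, "offset": [0, 0, 0], "twist": [-0.09, 0, 0]}, {"gripper": 0.05, "offset": [0, 0, 0], "twist": [-0.12, 0, 0]}, {"gripper": 0.05, "offset": [0, 0, 0], "twist": [-0.12, 0, 0]}, {"gripper": 0.05, "offset": [0, 0, 0], "twist": [-0.09, 0, 0]}, {"gripper": 0.05, "offset": [0, 0, 0], "twist": [-0.06, 0, 0]}, {"gripper": 0.05, "offset": [0, 0, 0], "twist": [0, 0, 0]}, {"gripper": 0.05, "offset": [0, 0, 0], "twist": [0, 0, 0]}]}}

```text
time_s: 11.5
tcp_pos: [448.4, -271.3, 147.7]
orientation: [0.254, 0.959, 0.123, 0.032]
wrist_force: [-0.4, -1.2, -3.2]
finger_gap: 60.7
grip_force: 103.7
```

>>> {"fn": "apply_moves", "kwargs": {"plan": [{"gripper": 0.05, "offset": [0, 0, 0], "twist": [0.04, 0, 0]}, {"gripper": 0.05, "offset": [0, 0, 0], "twist": [0.09, 0, 0]}, {"gripper": 0.05, "offset": [0, 0, 0], "twist": [0.12, 0, 0]}, {"gripper": 0.05, "offset": [0, 0, 0], "twist": [0.12, 0, 0]}, {"gripper": 0.05, "offset": [0, 0, 0], "twist": [0.09, 0, 0]}, {"gripper": 0.05, "offset": [0, 0, 0], "twist": [0.06, 0, 0]}, {"gripper": 0.05, "offset": [0, 0, 0], "twist": [0, 0, 0]}, {"gripper": 0.05, "offset": [0, 0, 0], "twist": [0, 0, 0]}, {"gripper": 0.05, "offset": [0, 0, 0], "twist": [0, 0, 0]}, {"gripper": 0.05, "offset": [0, 0, 0], "twist": [0, 0, 0]}, {"gripper": 0.05, "offset": [0, 0, 0], "twist": [0, 0, 0]}, {"gripper": 0.05, "offset": [0, 0, 0], "twist": [0, 0, 0]}]}}

```text
time_s: 12.5
tcp_pos: [448.7, -271.7, 148.4]
orientation: [0.0, 0.992, 0.127, 0.0]
wrist_force: [0.2, -0.1, -3.6]
finger_gap: 61.1
grip_force: 103.6
```

```bash
python3 -c "
from h import *
mom('after -');mom('after -');mom('after -');prof(rows=(340,400))"
```

```text
after - F [0.21 0.2  3.88] M [-0.0125 -0.0018 -0.0029] sd [0.028  0.0478 0.0234] gap 60.955402461632225 grip 103.7189519405365 t 12.85 tcp [ 448.8 -272.4  148.3] tilt 0.01
after - F [-0.39  0.09  3.82] M [-0.0069  0.013   0.008 ] sd [0.0212 0.0265 0.0267] gap 61.1192378665829 grip 103.68276357650757 t 13.2 tcp [ 448.7 -272.5  148.2] tilt 0.0
after - F [0.02 0.13 3.98] M [-0.0148  0.0187 -0.0173] sd [0.0265 0.0243 0.0422] gap 61.097962717959945 grip 103.62249612808228 t 13.55 tcp [ 448.7 -272.5  148.2] tilt 0.0
v,x,z tool: [(340, np.float64(18.0), np.float64(-55.8)), (400, np.float64(-15.3), np.float64(-44.9))]
```

```bash
cat >> h.py <<'E'
def tau(n=4):
    T=[]
    for _ in range(n):
        s=arm.read_state();T.append(s["tau"]);arm.grab_frame("wrist")
    print("t",s["time_s"],"tau",np.mean(T,0).round(4),"sd",np.std(T,0).round(4),"q",s["joint_positions"].round(4))
E
python3 -c "
from h import *
tau()"
```

```text
t 13.75 tau [-2.30000e-03 -4.25974e+01  2.52347e+01 -1.88000e-02  2.14000e-02
  1.00000e-04] sd [0.0006 0.0003 0.0001 0.0001 0.0001 0.    ] q [-0.5457  0.3401 -0.081   1.1498  0.      2.3431]
```

>>> {"fn": "apply_moves", "kwargs": {"plan": [{"gripper": 0.05, "offset": [0, 0, 0], "twist": [0.04, 0, 0]}, {"gripper": 0.05, "offset": [0, 0, 0], "twist": [0.09, 0, 0]}, {"gripper": 0.05, "offset": [0, 0, 0], "twist": [0.12, 0, 0]}, {"gripper": 0.05, "offset": [0, 0, 0], "twist": [0.12, 0, 0]}, {"gripper": 0.05, "offset": [0, 0, 0], "twist": [0.09, 0, 0]}, {"gripper": 0.05, "offset": [0, 0, 0], "twist": [0.09, 0, 0]}, {"gripper": 0.05, "offset": [0, 0, 0], "twist": [0, 0, 0]}, {"gripper": 0.05, "offset": [0, 0, 0], "twist": [0, 0, 0]}]}}

```text
time_s: 14.47
tcp_pos: [448.6, -273.6, 145.6]
orientation: [-0.27, 0.955, 0.12, -0.035]
wrist_force: [-0.5, 0.2, -3.8]
finger_gap: 61.0
grip_force: 103.7
```

>>> {"fn": "apply_moves", "kwargs": {"plan": [{"gripper": 0.05, "offset": [0, 0, 0], "twist": [-0.06, 0, 0]}, {"gripper": 0.05, "offset": [0, 0, 0], "twist": [-0.09, 0, 0]}, {"gripper": 0.05, "offset": [0, 0, 0], "twist": [-0.12, 0, 0]}, {"gripper": 0.05, "offset": [0, 0, 0], "twist": [-0.12, 0, 0]}, {"gripper": 0.05, "offset": [0, 0, 0], "twist": [-0.09, 0, 0]}, {"gripper": 0.05, "offset": [0, 0, 0], "twist": [-0.07, 0, 0]}, {"gripper": 0.05, "offset": [0, 0, 0], "twist": [0, 0, 0]}, {"gripper": 0.05, "offset": [0, 0, 0], "twist": [0, 0, 0]}, {"gripper": 0.05, "offset": [0, 0, 0], "twist": [0, 0, 0]}, {"gripper": 0.05, "offset": [0, 0, 0], "twist": [0, 0, 0]}, {"gripper": 0.05, "offset": [0, 0, 0], "twist": [0, 0, 0]}, {"gripper": 0.05, "offset": [0, 0, 0], "twist": [0, 0, 0]}]}}

```text
time_s: 15.47
tcp_pos: [448.8, -273.3, 147.7]
orientation: [-0.0, 0.992, 0.125, -0.0]
wrist_force: [1.1, -0.2, -4.2]
finger_gap: 60.9
grip_force: 103.5
```

>>> {"fn": "apply_moves", "kwargs": {"plan": [{"gripper": 0.05, "offset": [0, 0, 0], "twist": [0, 0, 0]}, {"gripper": 0.05, "offset": [0, 0, 0], "twist": [0, 0, 0]}, {"gripper": 0.05, "offset": [0, 0, 0], "twist": [0, 0, 0]}, {"gripper": 0.05, "offset": [0, 0, 0], "twist": [0, 0, 0]}, {"gripper": 0.05, "offset": [0, 0, 0], "twist": [0, 0, 0]}, {"gripper": 0.05, "offset": [0, 0, 0], "twist": [0, 0, 0]}, {"gripper": 0.05, "offset": [0, 0, 0], "twist": [0, 0, 0]}]}}

```text
time_s: 16.05
tcp_pos: [448.8, -272.5, 148.3]
orientation: [0.0, 0.992, 0.126, 0.0]
wrist_force: [-0.5, 0.9, -3.7]
finger_gap: 61.0
grip_force: 103.7
```

```bash
python3 -c "
from h import *
tau();mom('after +')"
```

```text
t 16.2 tau [-1.22000e-02 -4.25651e+01  2.52328e+01 -1.92000e-02  2.02000e-02
 -1.00000e-04] sd [0.0049 0.0094 0.0012 0.0003 0.0004 0.    ] q [-0.5456  0.3399 -0.081   1.1498  0.      2.3431]
after + F [-0.25 -0.11  3.82] M [ 0.0222 -0.0504 -0.0064] sd [0.0317 0.0428 0.0284] gap 60.81295390299717 grip 103.55517268180847 t 16.6 tcp [ 448.8 -272.5  148.2] tilt 0.0
```

>>> {"fn": "apply_moves", "kwargs": {"plan": [{"gripper": 0.05, "offset": [0, 0, 0], "twist": [0, -0.03, 0]}, {"gripper": 0.05, "offset": [0, 0, 0], "twist": [0, -0.06, 0]}, {"gripper": 0.05, "offset": [0, 0, 0], "twist": [0, -0.07, 0]}, {"gripper": 0.05, "offset": [0, 0, 0], "twist": [0, -0.07, 0]}, {"gripper": 0.05, "offset": [0, 0, 0], "twist": [0, -0.05, 0]}, {"gripper": 0.05, "offset": [0, 0, 0], "twist": [0, -0.02, 0]}, {"gripper": 0.05, "offset": [0.003, 0, 0.012], "twist": [0, 0, 0]}, {"gripper": 0.05, "offset": [0.005, 0, 0.022], "twist": [0, 0, 0]}, {"gripper": 0.05, "offset": [0.005, 0, 0.022], "twist": [0, 0, 0]}, {"gripper": 0.05, "offset": [0.005, 0, 0.022], "twist": [0, 0, 0]}, {"gripper": 0.05, "offset": [0.003, 0, 0.012], "twist": [0, 0, 0]}, {"gripper": 0.05, "offset": [0, 0, 0], "twist": [0, 0, 0]}]}}

```text
time_s: 17.6
tcp_pos: [440.1, -273.1, 53.1]
orientation: [0.017, 0.981, 0.125, -0.15]
wrist_force: [-0.9, -0.3, -4.0]
finger_gap: 61.2
grip_force: 103.8
```

```bash
python3 -c "
from h import *
s=arm.read_state();R=Ro.from_quat(np.roll(s['orientation'],-1)).as_matrix();print(s['tcp_pos'],s['wrist_force'],R.round(3))
d=arm.grab_frame('wrist')[1];c=arm.calibration('wrist');K=c['intrinsics'];M=np.array(c['mount'])
for v in range(215,410,15):
    z=d[v,290];P=np.array([(290-K[0,2])/K[0,0]*z,(v-K[1,2])/K[1,1]*z,z]);W=R@(M[:3,:3]@P+M[:3,3])+s['tcp_pos'];print(v,W.round(1))
"
```

```text
[ 440.0820546  -273.13987616   53.06896383] [-0.92504674 -0.28557478 -3.95198289] [[ 0.924  0.25  -0.291]
 [ 0.239 -0.968 -0.071]
 [-0.299 -0.004 -0.954]]
215 [ 478.3 -248.4   45.4]
230 [ 479.  -249.3   57. ]
245 [ 478.7 -250.1   66. ]
260 [ 479.  -250.7   74.7]
275 [ 478.9 -251.4   82.2]
290 [ 479.  -251.9   89.1]
305 [ 479.3 -252.4   95.5]
320 [ 478.2 -253.   100.1]
335 [ 471.3 -254.4   99.9]
350 [ 464.7 -255.7  100.4]
365 [ 457.4 -257.2  100.7]
380 [ 449.1 -258.9  100.8]
395 [ 438.8 -260.8  100.3]
```

>>> {"fn": "apply_moves", "kwargs": {"plan": [{"gripper": 0.05, "offset": [0.003, 0, 0.01], "twist": [0, 0, 0]}, {"gripper": 0.05, "offset": [0.004, 0, 0.012], "twist": [0, 0, 0]}, {"gripper": 0.05, "offset": [0.003, 0, 0.01], "twist": [0, 0, 0]}, {"gripper": 0.05, "offset": [0.0015, 0, 0.005], "twist": [0, 0, 0]}, {"gripper": 0.05, "offset": [0, 0, 0], "twist": [0, 0, 0]}, {"gripper": 0.05, "offset": [0, 0, 0], "twist": [0, 0, 0]}, {"gripper": 0.085, "offset": [0, 0, 0], "twist": [0, 0, 0]}, {"gripper": 0.085, "offset": [0, 0, 0], "twist": [0, 0, 0]}, {"gripper": 0.085, "offset": [0, 0, 0], "twist": [0, 0, 0]}, {"gripper": 0.085, "offset": [0, 0, 0], "twist": [0, 0, 0]}, {"gripper": 0.085, "offset": [0, 0, 0], "twist": [0, 0, 0]}, {"gripper": 0.085, "offset": [0, 0, 0], "twist": [0, 0, 0]}]}}

```text
time_s: 18.65
tcp_pos: [442.7, -274.3, 17.7]
orientation: [0.019, 0.981, 0.125, -0.148]
wrist_force: [-0.0, -0.3, -0.2]
finger_gap: 84.8
grip_force: 0.0
```

>>> {"fn": "apply_moves", "kwargs": {"plan": [{"gripper": 0.085, "offset": [0, 0, -0.01], "twist": [0, 0, 0]}, {"gripper": 0.085, "offset": [0, 0, -0.02], "twist": [0, 0, 0]}, {"gripper": 0.085, "offset": [0, 0, -0.025], "twist": [0, 0, 0]}, {"gripper": 0.085, "offset": [0, 0, -0.03], "twist": [0, 0, 0]}, {"gripper": 0.085, "offset": [0, 0, -0.03], "twist": [0, 0, 0]}, {"gripper": 0.085, "offset": [0, 0, 0], "twist": [0, 0.1, 0]}, {"gripper": 0.085, "offset": [0, 0, 0], "twist": [0, 0.1, 0]}, {"gripper": 0.085, "offset": [0, 0, 0], "twist": [0, 0.1, 0]}, {"gripper": 0.085, "offset": [0, 0, 0], "twist": [0, 0, 0]}]}}

```text
time_s: 19.4
tcp_pos: [471.7, -265.5, 128.0]
orientation: [-0.0, 0.992, 0.125, 0.0]
wrist_force: [0.5, 0.1, -0.9]
finger_gap: 84.8
grip_force: 0.0
```

```bash
python3 -c "
from h import *
look('w3',np.array([450,-271]),80)"
```

```text
tcp [ 471.7 -265.5  128. ] yaw 0.25 tilt 0.05 t 19.4
top 8128 61.04711298936751 ((454.8622741699219, -270.26861572265625), (64.87306213378906, 63.296932220458984), 14.398136138916016)
yaw rad mod90 0.2512948817744681 offset tool [-17.6   0.5 115.9]
```

>>> {"fn": "apply_moves", "kwargs": {"plan": [{"gripper": 0.085, "offset": [0, 0, 0], "twist": [0, 0, -0.108]}, {"gripper": 0.085, "offset": [0.0106, -0.0264, 0.0008], "twist": [0, 0, 0]}, {"gripper": 0.085, "offset": [0.0106, -0.0264, 0.0008], "twist": [0, 0, 0]}, {"gripper": 0.085, "offset": [0.0106, -0.0264, 0.0008], "twist": [0, 0, 0]}, {"gripper": 0.085, "offset": [0.0106, -0.0264, 0.0008], "twist": [0, 0, 0]}, {"gripper": 0.085, "offset": [0.0106, -0.0264, 0.0008], "twist": [0, 0, 0]}, {"gripper": 0.085, "offset": [0.0106, -0.0264, 0.0008], "twist": [0, 0, 0]}, {"gripper": 0.085, "offset": [0.0106, -0.0264, 0.0008], "twist": [0, 0, 0]}, {"gripper": 0.085, "offset": [0.0106, -0.0264, 0.0008], "twist": [0, 0, 0]}, {"gripper": 0.085, "offset": [0.0106, -0.0264, 0.0008], "twist": [0, 0, 0]}, {"gripper": 0.085, "offset": [0.0106, -0.0264, 0.0008], "twist": [0, 0, 0]}, {"gripper": 0.085, "offset": [0, 0, 0], "twist": [0, 0, 0]}], "grip_force": 110}}

```text
time_s: 20.45
tcp_pos: [482.5, 23.6, 119.6]
orientation: [-0.001, 0.983, 0.183, -0.0]
wrist_force: [0.0, 0.0, -0.2]
finger_gap: 85.2
grip_force: 0.0
```

```bash
python3 -c "
from h import *
look('w4',np.array([478.5,19]))"
```

```text
tcp [482.5  23.6 119.6] yaw 0.3673 tilt 0.07 t 20.45
top 9037 61.02463038404919 ((476.75128173828125, 21.83228302001953), (64.26325225830078, 63.29896926879883), 21.915678024291992)
yaw rad mod90 0.3825007393308611 offset tool [ -6.   -0.3 107.6]
```

>>> {"fn": "apply_moves", "kwargs": {"plan": [{"gripper": 0.085, "offset": [0, 0, 0.01], "twist": [0, 0, -0.02]}, {"gripper": 0.085, "offset": [0, 0, 0.01], "twist": [0, 0, 0]}, {"gripper": 0.085, "offset": [0, 0, 0], "twist": [0, 0, 0]}, {"gripper": 0.085, "offset": [0, 0, 0], "twist": [0, 0, 0]}, {"gripper": 0.085, "offset": [0, 0, 0], "twist": [0, 0, 0]}]}}

```text
time_s: 20.92
tcp_pos: [482.0, 18.4, 99.6]
orientation: [0.0, 0.982, 0.189, 0.0]
wrist_force: [0.8, -0.9, 0.1]
finger_gap: 85.0
grip_force: 0.0
```

```bash
python3 -c "
from h import *
look('w5',np.array([477,21]))"
```

```text
tcp [482.   18.4  99.6] yaw 0.3801 tilt 0.03 t 20.9167
top 10809 61.03564638481033 ((476.97467041015625, 21.84708023071289), (64.10942840576172, 63.32301330566406), 21.99538803100586)
yaw rad mod90 0.38389194139480487 offset tool [-3.4 -5.1 87.6]
```

Shift by (-3.5, -5) mm and go down to about z = 7.

>>> {"fn": "apply_moves", "kwargs": {"plan": [{"gripper": 0.085, "offset": [-0.0035, -0.005, 0], "twist": [0, 0, 0]}, {"gripper": 0.085, "offset": [0, 0, 0.02], "twist": [0, 0, 0]}, {"gripper": 0.085, "offset": [0, 0, 0.025], "twist": [0, 0, 0]}, {"gripper": 0.085, "offset": [0, 0, 0.025], "twist": [0, 0, 0]}, {"gripper": 0.085, "offset": [0, 0, 0.022], "twist": [0, 0, 0]}, {"gripper": 0.05, "offset": [0, 0, 0], "twist": [0, 0, 0]}, {"gripper": 0.05, "offset": [0, 0, 0], "twist": [0, 0, 0]}, {"gripper": 0.05, "offset": [0, 0, 0], "twist": [0, 0, 0]}, {"gripper": 0.05, "offset": [0, 0, 0], "twist": [0, 0, 0]}, {"gripper": 0.05, "offset": [0, 0, 0], "twist": [0, 0, 0]}, {"gripper": 0.05, "offset": [0, 0, 0], "twist": [0, 0, 0]}, {"gripper": 0.05, "offset": [0, 0, 0], "twist": [0, 0, 0]}]}}

```text
time_s: 21.97
tcp_pos: [476.6, 22.2, 7.6]
orientation: [0.0, 0.982, 0.189, 0.0]
wrist_force: [2.0, 0.5, -1.6]
finger_gap: 61.0
grip_force: 113.5
```

>>> {"fn": "apply_moves", "kwargs": {"plan": [{"gripper": 0.05, "offset": [0, 0, -0.008], "twist": [0, 0, 0]}, {"gripper": 0.05, "offset": [0, 0, -0.016], "twist": [0, 0, 0]}, {"gripper": 0.05, "offset": [0, 0, -0.02], "twist": [0, 0, 0]}, {"gripper": 0.05, "offset": [0, 0, -0.022], "twist": [0, 0, 0]}, {"gripper": 0.05, "offset": [0, 0, -0.022], "twist": [0, 0, 0]}, {"gripper": 0.05, "offset": [0, 0, -0.022], "twist": [0, 0, 0]}, {"gripper": 0.05, "offset": [0, 0, -0.016], "twist": [0, 0, 0]}, {"gripper": 0.05, "offset": [0, 0, -0.008], "twist": [0, 0, 0]}, {"gripper": 0.05, "offset": [0, 0, 0], "twist": [0, 0, 0]}, {"gripper": 0.05, "offset": [0, 0, 0], "twist": [0, 0, 0]}, {"gripper": 0.05, "offset": [0, 0, 0], "twist": [0, 0, 0]}, {"gripper": 0.05, "offset": [0, 0, 0], "twist": [0, 0, 0]}]}}

```text
time_s: 22.97
tcp_pos: [475.1, 22.1, 139.7]
orientation: [-0.0, 0.982, 0.189, -0.002]
wrist_force: [-0.1, -0.0, -3.0]
finger_gap: 61.5
grip_force: 113.9
```

>>> {"fn": "apply_moves", "kwargs": {"plan": [{"gripper": 0.05, "offset": [0, 0, 0], "twist": [0.04, 0, 0]}, {"gripper": 0.05, "offset": [0, 0, 0], "twist": [0.09, 0, 0]}, {"gripper": 0.05, "offset": [0, 0, 0], "twist": [0.12, 0, 0]}, {"gripper": 0.05, "offset": [0, 0, 0], "twist": [0.12, 0, 0]}, {"gripper": 0.05, "offset": [0, 0, 0], "twist": [0.09, 0, 0]}, {"gripper": 0.05, "offset": [0, 0, 0], "twist": [0.04, 0, 0]}, {"gripper": 0.05, "offset": [0, 0, 0], "twist": [0, 0, 0]}, {"gripper": 0.05, "offset": [0, 0, 0], "twist": [0, 0, 0]}]}}

```text
time_s: 23.63
tcp_pos: [476.0, 21.5, 139.6]
orientation: [-0.243, 0.952, 0.183, -0.048]
wrist_force: [0.1, -0.0, -3.8]
finger_gap: 60.8
grip_force: 124.2
```

>>> {"fn": "apply_moves", "kwargs": {"plan": [{"gripper": 0.05, "offset": [0, 0, 0], "twist": [-0.04, 0, 0]}, {"gripper": 0.05, "offset": [0, 0, 0], "twist": [-0.09, 0, 0]}, {"gripper": 0.05, "offset": [0, 0, 0], "twist": [-0.12, 0, 0]}, {"gripper": 0.05, "offset": [0, 0, 0], "twist": [-0.12, 0, 0]}, {"gripper": 0.05, "offset": [0, 0, 0], "twist": [-0.09, 0, 0]}, {"gripper": 0.05, "offset": [0, 0, 0], "twist": [-0.04, 0, 0]}, {"gripper": 0.05, "offset": [0, 0, 0], "twist": [0, 0, 0]}, {"gripper": 0.05, "offset": [0, 0, 0], "twist": [0, 0, 0]}, {"gripper": 0.05, "offset": [0, 0, 0], "twist": [0, 0, 0]}, {"gripper": 0.05, "offset": [0, 0, 0], "twist": [0, 0, 0]}, {"gripper": 0.05, "offset": [0, 0, 0], "twist": [0, 0, 0]}, {"gripper": 0.05, "offset": [0, 0, 0], "twist": [0, 0, 0]}]}}

```text
time_s: 24.63
tcp_pos: [476.4, 21.5, 140.8]
orientation: [-0.0, 0.982, 0.189, -0.0]
wrist_force: [-0.0, -0.9, -3.2]
finger_gap: 60.6
grip_force: 133.1
```

```bash
python3 -c "
from h import *
tau(2);tau(2);tau(2);topfit();print(arm.read_state()['grip_force'])"
```

```text
t 24.6833 tau [ 1.33300e-01 -3.76361e+01  2.45295e+01 -1.76000e-01  9.62000e-02
 -7.70000e-03] sd [0.0164 0.1024 0.0725 0.0726 0.013  0.0019] q [ 4.5100e-02  2.5720e-01 -2.1820e-01  1.0960e+00  2.0000e-04  2.8075e+00]
t 24.7833 tau [-1.32800e-01 -3.80110e+01  2.47298e+01  5.58000e-02 -9.36000e-02
  4.50000e-03] sd [0.2454 0.1657 0.3631 0.5184 0.2106 0.0014] q [ 4.5400e-02  2.5700e-01 -2.1870e-01  1.0962e+00  1.0000e-04  2.8072e+00]
t 24.8833 tau [ 1.96000e-02 -3.79010e+01  2.46196e+01 -3.35000e-02 -1.00000e-04
  4.50000e-03] sd [0.0668 0.0776 0.0046 0.0696 0.0437 0.0051] q [ 4.5900e-02  2.5670e-01 -2.1840e-01  1.0958e+00  1.0000e-04  2.8072e+00]
top slope tool x,y (rad) [0.303 0.   ] z at centre -54.2 med xy [11.9 -0.4]
127.3475432395935
```

>>> {"fn": "apply_moves", "kwargs": {"plan": [{"gripper": 0.05, "offset": [0, 0, 0], "twist": [-0.04, 0, 0]}, {"gripper": 0.05, "offset": [0, 0, 0], "twist": [-0.09, 0, 0]}, {"gripper": 0.05, "offset": [0, 0, 0], "twist": [-0.12, 0, 0]}, {"gripper": 0.05, "offset": [0, 0, 0], "twist": [-0.12, 0, 0]}, {"gripper": 0.05, "offset": [0, 0, 0], "twist": [-0.09, 0, 0]}, {"gripper": 0.05, "offset": [0, 0, 0], "twist": [-0.04, 0, 0]}, {"gripper": 0.05, "offset": [0, 0, 0], "twist": [0, 0, 0]}, {"gripper": 0.05, "offset": [0, 0, 0], "twist": [0, 0, 0]}]}}

```text
time_s: 25.65
tcp_pos: [476.0, 23.0, 140.8]
orientation: [0.242, 0.951, 0.184, 0.046]
wrist_force: [1.1, -0.1, -3.6]
finger_gap: 60.6
grip_force: 127.5
```

>>> {"fn": "apply_moves", "kwargs": {"plan": [{"gripper": 0.05, "offset": [0, 0, 0], "twist": [0.04, 0, 0]}, {"gripper": 0.05, "offset": [0, 0, 0], "twist": [0.09, 0, 0]}, {"gripper": 0.05, "offset": [0, 0, 0], "twist": [0.12, 0, 0]}, {"gripper": 0.05, "offset": [0, 0, 0], "twist": [0.12, 0, 0]}, {"gripper": 0.05, "offset": [0, 0, 0], "twist": [0.09, 0, 0]}, {"gripper": 0.05, "offset": [0, 0, 0], "twist": [0.04, 0, 0]}, {"gripper": 0.05, "offset": [0, 0, 0], "twist": [0, 0, 0]}, {"gripper": 0.05, "offset": [0, 0, 0], "twist": [0, 0, 0]}, {"gripper": 0.05, "offset": [0, 0, 0], "twist": [0, 0, 0]}, {"gripper": 0.05, "offset": [0, 0, 0], "twist": [0, 0, 0]}, {"gripper": 0.05, "offset": [0, 0, 0], "twist": [0, 0, 0]}, {"gripper": 0.05, "offset": [0, 0, 0], "twist": [0, 0, 0]}]}}

```text
time_s: 26.65
tcp_pos: [476.0, 22.8, 141.1]
orientation: [0.0, 0.982, 0.19, -0.0]
wrist_force: [-1.1, 1.3, -3.8]
finger_gap: 60.6
grip_force: 127.5
```

```bash
python3 -c "
from h import *
tau(2);tau(2);tau(2);topfit()"
```

```text
t 26.7 tau [-9.30000e-02 -3.78194e+01  2.46455e+01 -9.45000e-02  5.23000e-02
  1.00000e-03] sd [0.028  0.0046 0.0043 0.0009 0.0021 0.0001] q [ 4.8000e-02  2.5600e-01 -2.1910e-01  1.0958e+00 -2.0000e-04  2.8074e+00]
t 26.8 tau [-7.80000e-03 -3.78354e+01  2.46390e+01 -9.25000e-02  5.89000e-02
  5.00000e-04] sd [0.0154 0.0034 0.0003 0.0002 0.0013 0.0001] q [ 4.7600e-02  2.5610e-01 -2.1890e-01  1.0958e+00 -1.0000e-04  2.8073e+00]
t 26.9 tau [ 3.32000e-02 -3.78451e+01  2.46431e+01 -9.24000e-02  6.25000e-02
  2.00000e-04] sd [0.0059 0.0016 0.0014 0.0001 0.0005 0.    ] q [ 4.7100e-02  2.5610e-01 -2.1870e-01  1.0959e+00 -1.0000e-04  2.8073e+00]
top slope tool x,y (rad) [ 0.309 -0.   ] z at centre -54.3 med xy [11.9 -0.4]
```

```bash
python3 -c "
from h import *
for i in range(3): arm.grab_frame('wrist')
tau(2)"
```

```text
t 27.2 tau [ 2.93000e-02 -3.78453e+01  2.46548e+01 -9.34000e-02  6.39000e-02
  0.00000e+00] sd [0.003  0.0008 0.0003 0.     0.0001 0.    ] q [ 0.0464  0.2563 -0.2186  1.0959 -0.      2.8073]
```

>>> {"fn": "apply_moves", "kwargs": {"plan": [{"gripper": 0.05, "offset": [0, 0, 0], "twist": [0.04, 0, 0]}, {"gripper": 0.05, "offset": [0, 0, 0], "twist": [0.09, 0, 0]}, {"gripper": 0.05, "offset": [0, 0, 0], "twist": [0.12, 0, 0]}, {"gripper": 0.05, "offset": [0, 0, 0], "twist": [0.12, 0, 0]}, {"gripper": 0.05, "offset": [0, 0, 0], "twist": [0.09, 0, 0]}, {"gripper": 0.05, "offset": [0, 0, 0], "twist": [0.04, 0, 0]}, {"gripper": 0.05, "offset": [0, 0, 0], "twist": [0, 0, 0]}, {"gripper": 0.05, "offset": [0, 0, 0], "twist": [0, 0, 0]}]}}

```text
time_s: 27.92
tcp_pos: [476.6, 21.2, 140.4]
orientation: [-0.242, 0.952, 0.183, -0.047]
wrist_force: [-0.2, 0.1, -3.8]
finger_gap: 60.9
grip_force: 127.6
```

>>> {"fn": "apply_moves", "kwargs": {"plan": [{"gripper": 0.05, "offset": [0, 0, 0], "twist": [-0.04, 0, 0]}, {"gripper": 0.05, "offset": [0, 0, 0], "twist": [-0.09, 0, 0]}, {"gripper": 0.05, "offset": [0, 0, 0], "twist": [-0.12, 0, 0]}, {"gripper": 0.05, "offset": [0, 0, 0], "twist": [-0.12, 0, 0]}, {"gripper": 0.05, "offset": [0, 0, 0], "twist": [-0.09, 0, 0]}, {"gripper": 0.05, "offset": [0, 0, 0], "twist": [-0.04, 0, 0]}, {"gripper": 0.05, "offset": [0, 0, 0], "twist": [0, 0, 0]}, {"gripper": 0.05, "offset": [0, 0, 0], "twist": [0, 0, 0]}, {"gripper": 0.05, "offset": [0, 0, 0], "twist": [0, 0, 0]}, {"gripper": 0.05, "offset": [0, 0, 0], "twist": [0, 0, 0]}, {"gripper": 0.05, "offset": [0, 0, 0], "twist": [0, 0, 0]}, {"gripper": 0.05, "offset": [0, 0, 0], "twist": [0, 0, 0]}]}}

```text
time_s: 28.92
tcp_pos: [476.4, 21.5, 140.8]
orientation: [-0.0, 0.982, 0.189, -0.0]
wrist_force: [0.5, 1.4, -3.0]
finger_gap: 60.6
grip_force: 127.6
```

```bash
python3 -c "
from h import *
for i in range(6): arm.grab_frame('wrist')
tau(2);tau(2);topfit();prof(rows=range(215,415,20))"
```

```text
t 29.2667 tau [-4.29000e-02 -3.78375e+01  2.46721e+01 -1.10100e-01  1.06000e-02
 -1.00000e-04] sd [0.0004 0.0038 0.0005 0.0004 0.0002 0.    ] q [ 4.6200e-02  2.5650e-01 -2.1860e-01  1.0959e+00  1.0000e-04  2.8072e+00]
t 29.3667 tau [-3.78000e-02 -3.78297e+01  2.46713e+01 -1.11300e-01  1.05000e-02
 -0.00000e+00] sd [0.002  0.0003 0.0001 0.0002 0.     0.    ] q [ 4.6400e-02  2.5630e-01 -2.1870e-01  1.0959e+00  1.0000e-04  2.8072e+00]
top slope tool x,y (rad) [ 0.302 -0.   ] z at centre -54.2 med xy [11.9 -0.4]
v,x,z tool: [(215, np.float64(51.8), np.float64(-36.3)), (235, np.float64(45.7), np.float64(-38.6)), (255, np.float64(39.7), np.float64(-41.0)), (275, np.float64(33.6), np.float64(-43.0)), (295, np.float64(27.7), np.float64(-45.6)), (315, np.float64(21.7), np.float64(-47.7)), (335, np.float64(16.2), np.float64(-50.6)), (355, np.float64(9.3), np.float64(-51.4)), (375, np.float64(-163.3), np.float64(140.5)), (395, np.float64(-187.4), np.float64(139.1))]
```

```bash
python3 -c "
from h import *
b,_=arm.grab_frame('side');w,_=arm.grab_frame('wrist')
cv2.imwrite('pics/c2.png',np.hstack([cv2.resize(w[:,:,::-1],(400,300)),cv2.resize(b[120:270,230:430,::-1],(400,300))]))"
```

```text
(no output)
```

View pics/c2.png

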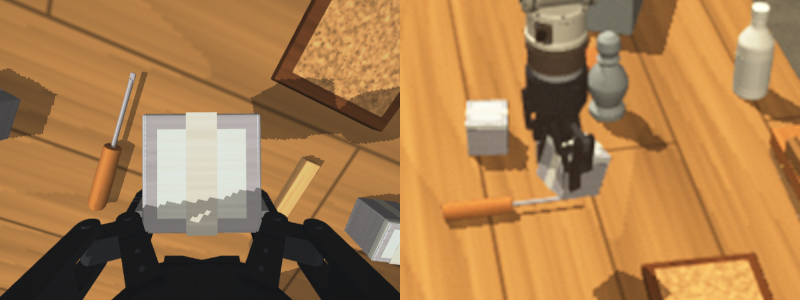

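Tin 2 rattles: between the two tilts the joint torques shift by about 0.056 N m, which matches the slug sliding 28 mm. Tin 1 shifted by about 0.001 N m. The picture shows tin 2 held at its rear part, with its +x edge tipped down about 18 degrees. I'll carry it gently to the board, then level it.

>>> {"fn": "apply_moves", "kwargs": {"plan": [{"gripper": 0.05, "offset": [0.0024, 0.0046, -0.0005], "twist": [0, 0, 0]}, {"gripper": 0.05, "offset": [0.0048, 0.0092, -0.0009], "twist": [0, 0, 0]}, {"gripper": 0.05, "offset": [0.0048, 0.0092, -0.0009], "twist": [0, 0, 0]}, {"gripper": 0.05, "offset": [0.0048, 0.0092, -0.0009], "twist": [0, 0, 0]}, {"gripper": 0.05, "offset": [0.0048, 0.0092, -0.0009], "twist": [0, 0, 0]}, {"gripper": 0.05, "offset": [0.0048, 0.0092, -0.0009], "twist": [0, 0, 0]}, {"gripper": 0.05, "offset": [0.0048, 0.0092, -0.0009], "twist": [0, 0, 0]}, {"gripper": 0.05, "offset": [0.0048, 0.0092, -0.0009], "twist": [0, 0, 0]}, {"gripper": 0.05, "offset": [0.0048, 0.0092, -0.0009], "twist": [0, 0, 0]}, {"gripper": 0.05, "offset": [0.0048, 0.0092, -0.0009], "twist": [0, 0, 0]}, {"gripper": 0.05, "offset": [0.0048, 0.0092, -0.0009], "twist": [0, 0, 0]}, {"gripper": 0.05, "offset": [0.0048, 0.0092, -0.0009], "twist": [0, 0, 0]}]}}

```text
time_s: 30.62
tcp_pos: [567.5, -56.3, 151.5]
orientation: [-0.0, 0.982, 0.189, -0.0]
wrist_force: [0.3, 0.3, -3.5]
finger_gap: 61.0
grip_force: 127.6
```

>>> {"fn": "apply_moves", "kwargs": {"plan": [{"gripper": 0.05, "offset": [0.0048, 0.0092, -0.0009], "twist": [0, 0, 0]}, {"gripper": 0.05, "offset": [0.0048, 0.0092, -0.0009], "twist": [0, 0, 0]}, {"gripper": 0.05, "offset": [0.0048, 0.0092, -0.0009], "twist": [0, 0, 0]}, {"gripper": 0.05, "offset": [0.0048, 0.0092, -0.0009], "twist": [0, 0, 0]}, {"gripper": 0.05, "offset": [0.0048, 0.0092, -0.0009], "twist": [0, 0, 0]}, {"gripper": 0.05, "offset": [0.0048, 0.0092, -0.0009], "twist": [0, 0, 0]}, {"gripper": 0.05, "offset": [0.0048, 0.0092, -0.0009], "twist": [0, 0, 0]}, {"gripper": 0.05, "offset": [0.0048, 0.0092, -0.0009], "twist": [0, 0, 0]}, {"gripper": 0.05, "offset": [0.0048, 0.0092, -0.0009], "twist": [0, 0, 0]}, {"gripper": 0.05, "offset": [0.0024, 0.0046, -0.0005], "twist": [0, 0, 0]}, {"gripper": 0.05, "offset": [0, 0, 0], "twist": [0, 0, 0]}, {"gripper": 0.05, "offset": [0, 0, 0], "twist": [0, 0, 0]}]}}

```text
time_s: 31.62
tcp_pos: [641.5, -119.9, 159.6]
orientation: [-0.0, 0.982, 0.189, -0.0]
wrist_force: [-0.7, 0.3, -3.6]
finger_gap: 60.4
grip_force: 127.6
```

>>> {"fn": "apply_moves", "kwargs": {"plan": [{"gripper": 0.05, "offset": [0, 0, 0], "twist": [0, 0.015, 0]}, {"gripper": 0.05, "offset": [0, 0, 0], "twist": [0, 0.03, 0]}, {"gripper": 0.05, "offset": [0, 0, 0], "twist": [0, 0.04, 0]}, {"gripper": 0.05, "offset": [0, 0, 0], "twist": [0, 0.05, 0]}, {"gripper": 0.05, "offset": [0, 0, 0], "twist": [0, 0.05, 0]}, {"gripper": 0.05, "offset": [0, 0, 0], "twist": [0, 0.05, 0]}, {"gripper": 0.05, "offset": [0, 0, 0], "twist": [0, 0.04, 0]}, {"gripper": 0.05, "offset": [0, 0, 0], "twist": [0, 0.03, 0]}, {"gripper": 0.05, "offset": [0, 0, 0], "twist": [0, 0.015, 0]}, {"gripper": 0.05, "offset": [0, 0, 0], "twist": [0, 0, 0]}, {"gripper": 0.05, "offset": [0, 0, 0], "twist": [0, 0, 0]}, {"gripper": 0.05, "offset": [0, 0, 0], "twist": [0, 0, 0]}]}}

```text
time_s: 32.62
tcp_pos: [641.9, -119.5, 160.4]
orientation: [-0.03, 0.969, 0.187, 0.156]
wrist_force: [0.4, 1.5, -3.1]
finger_gap: 60.7
grip_force: 127.6
```

```bash
python3 -c "
from h import *
arm.grab_frame('wrist')
s=arm.read_state();R=Ro.from_quat(np.roll(s['orientation'],-1)).as_matrix();print(s['tcp_pos'],s['grip_force'],s['finger_gap'],abs(s['qd']).max())
w,d=arm.grab_frame('wrist');c=arm.calibration('wrist');K=c['intrinsics'];M=np.array(c['mount'])
for u,v in [(290,v) for v in range(185,380,20)]+[(350,280)]:
    z=d[v,u];P=np.array([(u-K[0,2])/K[0,0]*z,(v-K[1,2])/K[1,1]*z,z]);W=R@(M[:3,:3]@P+M[:3,3])+s['tcp_pos'];print(u,v,W.round(1))
b,e=arm.grab_frame('side')
cv2.imwrite('pics/c3.png',np.hstack([cv2.resize(w[:,:,::-1],(400,300)),cv2.resize(b[150:330,250:490,::-1],(400,300))]))"
```

```text
[ 642.00113396 -119.50944616  160.35337276] 127.58033037185669 60.55743743478667 0.005691403174947087
290 185 [682.  -91.  210.3]
290 205 [676.  -93.4 209.8]
290 225 [669.9 -96.1 212.4]
290 245 [663.9 -98.4 211.9]
290 265 [ 657.9 -100.9  212.2]
290 285 [ 652.  -103.3  212.3]
290 305 [ 645.9 -105.7  212.1]
290 325 [ 639.8 -108.1  211.7]
290 345 [ 634.1 -110.5  212.6]
290 365 [ 628.3 -112.8  213. ]
350 280 [ 660.7 -120.5  212.7]
```

View pics/c3.png

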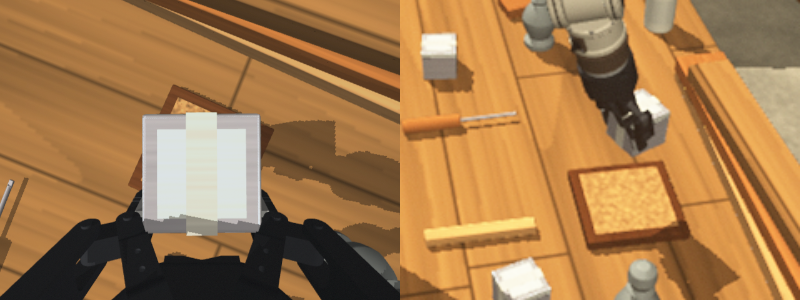

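The wrist view shows the tin level, with its top at z ≈ 212 mm centred over the board at about (657,-110). In the side view it hangs above the cork and tin 1 stands back in place at (520,280).

```bash
python3 -c "
from workcell import arm
print(arm.job_done())"
```

```text
the job is handed in; nothing more can be done
None
```

I handed the job in with the rattling tin (the middle of the three) held level and still about 15 cm above the bench over the cork board. The one silent tin I tried stands upright within about 5 mm of where it was, and the third tin was never touched.

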